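# Change over from spinning to heating on the lab bench

## Robot

A 6-joint arm with a two-finger parallel gripper is mounted at the origin on the work surface. World frame = base frame: x ahead of the robot, y to its left, z up, the work surface at z = 0. Lengths are in m, angles in rad, forces in N, time in s.
With the tool pointing down it reaches from about 0.275 to 1 m from the base axis. Payload 8.4 kg.
Tool frame: the origin (TCP) lies on the centre line of the jaws, within the pads' length; the fingertips stand 17 mm ahead of it and the grasp point (between the pads) lies 2 mm behind it (bot.tcp_to_tips is the y of the fingertips in the tool frame, in m); y points along the fingers, z is the direction in which the jaws open and shut, and the axes are right-handed (so a half turn about y gives the same grasp; the last joint's range is limited). The gripper opens to 85 mm and grips with 20 to 120 N. Pads are 22 mm wide; open, the fingers measure 114 mm over their backs; the gripper's body (76 mm by 85 mm) begins 54 mm behind the grasp point. The pads swing forward as they close: fully open they stand 13 mm farther back than shut.
Start: joints at [1.318, 0.353, 1.633, -0, 1.155, -0.002], TCP at [0.155, 0.605, 0.21] pointing down, gripper open.
Joint ranges: [-2.63, 2.63], [-0.92, 2.1], [0.06, 2.66], [-1.3, 4.44], [0, 2.69], [-3.02, 3.02]. Speed limits (rad/s): [2.22, 2.22, 2.79, 3.14, 3.14, 3.14].

## Interface

Orientations are given as a unit quaternion [x, y, z, w].
In Python, from workcell import bot, hand, kinematics, get_obs, vision, hand_in gives the robot as it stands. The module is installed in compiled form; this text tells all that it offers. Calls block until the motion is done:
- bot.reach(position, orientation): joint-space move of the TCP to a pose.
- bot.servo_line(position, ori=None, velocity=0.15): straight line of the TCP; ori=None keeps the orientation; velocity is the mean speed in m/s.
- bot.goto_joints(angles): joint-space move.
- hand.move_gripper(opening, strength=None): finger opening in m; strength is the grip in N (None keeps the last); returns when the fingers have stopped.
- bot.dwell(seconds).
- kinematics.solve_ik(position, orientation): joint angles nearest the present ones, or None.
- get_obs(): the state.
- vision.read_camera(name): name is "side" or "top" or "wrist"; returns a dict with "frame" (400x640x3 uint8, red, green, blue), "intrinsics" (3x3 intrinsics, pixels), "view" (4x4, takes a point from world to camera coordinates). Camera axes: x right, y down, z forward; pixel columns grow to the right and rows downward; lengths in m; the calibration is good to about 2 mm. A picture is of the moment at which its call begins. There is no depth.
A pose or a line that the arm cannot do raises bot.IKError and nothing moves.
- hand_in(): hands the job in, once; it reports no verdict.
The state is a dict: "time_s": time; "joint_pos": joint angles; "joint_vel": joint speeds; "joint_efforts": joint torques, N m; "position": TCP position; "orientation": TCP orientation; "wrist_force": force on the tool from outside, world axes, zero at the start; "ft_torque": the same for the moment, N m; "gripper_width": finger opening in m.
Only numpy, scipy, OpenCV 4.12 (cv2) and the standard library are available. Lean on these libraries where they do the work, as an engineer would, in place of code of your own. Each camera call takes 0.05 s, during which the arm holds its last target. There are 200 camera calls.

## Task

The spin is finished and the heat step comes next: switch the mini centrifuge (blue dome) off and the block heater (metal block with tubes) on, each with a push down on the raised end of its own rocker switch. Leave the magnetic stirrer switched on.

Things in the scene. Friction and masses are not known exactly. Their poses are not given: they have to be found in the camera images.
- heater_switch (a joint): Block heater's switch (white, drilled metal block with tubes); starts OFF. Black rocker 34 x 64 mm on its low front deck, long way left-right. +0.22 rad = ON, its right end (seen from the robot; white bar) down; -0.22 = OFF, left end down; it snaps over centre. Its face is a shallow V: the pushed-in half lies level, 56 mm above the table, the other stands up to 69 mm.
- centrifuge_switch (a joint): Mini centrifuge's switch (white, round drum, blue dome); starts ON. Black rocker 34 x 64 mm on its low front deck, long way left-right. +0.22 rad = ON, its right end (seen from the robot; white bar) down; -0.22 = OFF, left end down; it snaps over centre. Its face is a shallow V: the pushed-in half lies level, 56 mm above the table, the other stands up to 69 mm.
- stirrer_switch (a joint): Magnetic stirrer's switch (white, flat round plate, beaker); starts and stays ON. Black rocker 34 x 64 mm on its low front deck, long way left-right. +0.22 rad = ON, its right end (seen from the robot; white bar) down; -0.22 = OFF, left end down; it snaps over centre. Its face is a shallow V: the pushed-in half lies level, 56 mm above the table, the other stands up to 69 mm.
- heater_press (a point): Where to push: on the heater rocker's face, mid-width, 22 mm right of its pivot line, on the half up at the start (65 mm above the table). Pushed straight down 5 mm (3 to 4 N at first, then less) it snaps over; hard stop 9 mm down. x axis: along the pivot line, away from the robot; y, z tilt with the rocker. The fixed machine's tall part starts 35 mm beyond the pivot centre, at most 100 mm high.
- centrifuge_press (a point): Where to push: on the centrifuge rocker's face, mid-width, 22 mm left of its pivot line, on the half up at the start (65 mm above the table). Pushed straight down 5 mm (3 to 4 N at first, then less) it snaps over; hard stop 9 mm down. x axis: along the pivot line, away from the robot; y, z tilt with the rocker. The fixed machine's tall part starts 35 mm beyond the pivot centre, at most 112 mm high.

How it is judged:
By the outcome, as a careful person would: the job done as asked, in the order asked, and still so for the second after the job is handed in, with the robot touching nothing.
It also fails if it takes over 37 s, if anything falls off the work surface, if the arm or the gripper's body presses on something with over 40 N, if the wrist force passes 120 N, or if a joint passes its speed limit or range.

## Working session

There is one attempt and no reset: what is moved stays moved. The work goes in short steps, each a Python script; the robot and the scene stay as the last script left them, time stands still between calls to the robot, and variables do not carry over. Pictures are saved under pics/ and viewed, about 8 in all and at most 12, crops included, and the job is handed in when it is done.

```bash
mkdir -p pics; ls; python3 - <<'E'
from workcell import bot, hand, kinematics, get_obs, vision
import cv2, pickle
o=get_obs(); print(o, bot.tcp_to_tips)
d={n:vision.read_camera(n) for n in("top","side")}
pickle.dump(d,open("d0.pkl","wb"))
for n in d:
    cv2.imwrite(f"pics/{n}0.png",d[n]["frame"][:,:,::-1]); print(n,d[n]["intrinsics"],d[n]["view"])
E
```

```text
pics
{'time_s': 0.0, 'joint_pos': array([ 1.31759068e+00,  3.53648587e-01,  1.63413910e+00, -4.74070400e-06,
        1.15519765e+00, -2.41494757e-03]), 'joint_vel': array([ 0.00085986, -0.00110282, -0.00098494,  0.00049657,  0.00010745,
        0.00030683]), 'joint_efforts': array([ 1.44197779e-04, -6.05261278e+01, -3.42070270e+01,  1.92990824e-04,
        9.68282955e-03, -5.58447709e-05]), 'position': array([0.15498952, 0.60495312, 0.2091593 ]), 'orientation': array([ 0.70204327, -0.08849626,  0.08837378, -0.70106614]), 'wrist_force': array([ 0.18053385,  0.60175164, -0.53354198]), 'ft_torque': array([-0.04488807, -0.0530742 ,  0.07064889]), 'gripper_width': 0.08520289225175165} 0.017
top [[361.22238517   0.         320.83931656]
 [  0.         361.22238517 197.8931797 ]
 [  0.           0.           1.        ]] [[ 0.02842871 -0.99899894  0.0345389  -0.03814404]
 [-0.98969139 -0.03298225 -0.13936687  0.52379758]
 [ 0.14036652 -0.03022084 -0.98963829  0.83013458]
 [ 0.          0.          0.          1.        ]]
side [[404.48179226   0.         327.21860958]
 [  0.         404.48179226 200.7955195 ]
 [  0.           0.           1.        ]] [[-0.95013367 -0.311716    0.0088958   0.47802778]
 [-0.23762504  0.70523643 -0.66796401  0.19637429]
 [ 0.20194143 -0.63676897 -0.7441404   0.90905779]
 [ 0.          0.          0.          1.        ]]
```

View pics/top0.png

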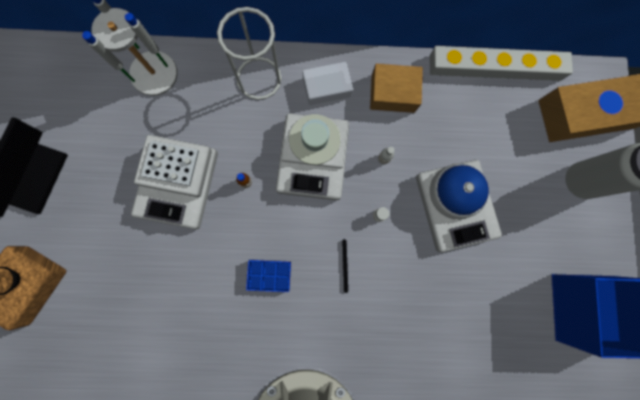

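View pics/side0.png

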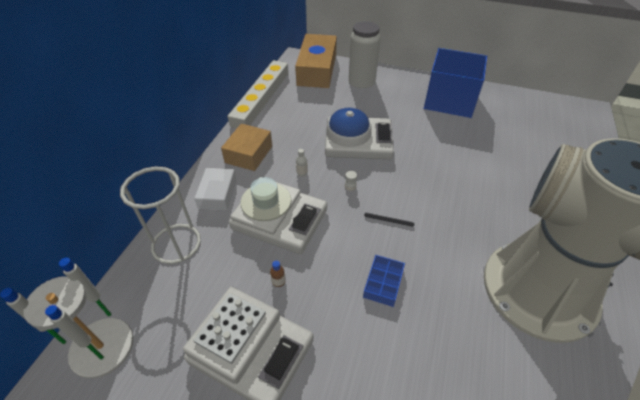

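Top view: heater rocker is near (164,211), stirrer near (309,183) and centrifuge near (469,234), with white bars on their right ends. The side view shows the same three machines with clear space above them. Next I'll measure the rockers in both views.

```bash
cat > h.py <<'E'
import numpy as np, cv2
def ray(c,uv,z):
    V=np.asarray(c["view"]);R=V[:3,:3];o=-R.T@V[:3,3]
    d=R.T@np.linalg.solve(c["intrinsics"],[uv[0],uv[1],1]); return o+d*(z-o[2])/d[2]
def rocker(c,guess,z=0.058,r=45,th=60):
    g=c["frame"].max(2); m=(g<th).astype(np.uint8)
    m=cv2.morphologyEx(m,cv2.MORPH_CLOSE,np.ones((5,5)))
    cs,_=cv2.findContours(m,cv2.RETR_EXTERNAL,cv2.CHAIN_APPROX_NONE)
    cs=[k for k in cs if cv2.contourArea(k)>80]
    k=min(cs,key=lambda k:np.hypot(*(cv2.minAreaRect(k)[0]-np.array(guess))))
    P=np.array([ray(c,p,z)[:2] for p in k[:,0]],np.float32)
    (x,y),(w,h),a=cv2.minAreaRect(P); b=cv2.boxPoints(((x,y),(w,h),a))
    e=[b[1]-b[0],b[2]-b[1]]; e=max(e,key=np.linalg.norm); e=e/np.linalg.norm(e)
    if e[1]<0:e=-e   # long axis pointing left (+y)
    return np.array([x,y]),e,(w,h),cv2.minAreaRect(k)[0]
E
python3 - <<'E'
import pickle; from h import *
d=pickle.load(open("d0.pkl","rb"))
G={"heater":((164,211),(281,360)),"stir":((309,183),(306,219)),"cent":((469,234),(384,132))}
for n,g in G.items():
    for cam,p in zip(("top","side"),g): print(n,cam,*rocker(d[cam],p))
E
```

```text
heater top [0.47961307 0.33776215] [0.15403496 0.9880654 ] (0.07743249833583832, 0.03688277676701546) (164.1075439453125, 210.92642211914062)
heater side [0.47868466 0.34692317] [0.12851502 0.9917075 ] (0.07073944807052612, 0.0367296040058136) (280.8230895996094, 358.6846008300781)
stir top [0.55541664 0.01140935] [0.09462792 0.99551266] (0.0723535567522049, 0.038527682423591614) (307.3384704589844, 183.29232788085938)
stir side [0.55639005 0.02173481] [0.06579668 0.9978331 ] (0.07070844620466232, 0.038351431488990784) (303.3301696777344, 217.9056854248047)
cent top [ 0.44834313 -0.37019861] [-0.26529577  0.9641671 ] (0.03571491688489914, 0.07901842147111893) (468.63214111328125, 233.70211791992188)
cent side [ 0.44775409 -0.35852841] [-0.23116073  0.97291553] (0.032218143343925476, 0.07331457734107971) (383.5, 132.0)
```

```bash
cat >> h.py <<'E'
from scipy.spatial.transform import Rotation as R_
def quat(e,flip=False):
    l=np.array([e[0],e[1],0.]); l/=np.linalg.norm(l); y=np.array([0,0,-1.])
    x=l if flip else -l
    return R_.from_matrix(np.c_[x,y,np.cross(x,y)]).as_quat()
E
python3 - <<'E'
from h import *; import pickle
from workcell import bot, hand, kinematics, get_obs, vision
print(R_.from_quat(get_obs()["orientation"]).as_matrix().round(2))
hand.move_gripper(0.0)
e=np.array([-.248,.969]); c=np.array([.448,-.364]); p=c+.022*e
for f in(0,1): print(f,kinematics.solve_ik([*p,.22],quat(e,f)))
f=0 if kinematics.solve_ik([*p,.22],quat(e,0)) is not None else 1
bot.reach([.45,0,.25],quat([0,1],f)); bot.reach([*(p+np.array([-.03,0])),.22],quat(e,f))
d={n:vision.read_camera(n) for n in("wrist","top","side")}; pickle.dump(d,open("d1.pkl","wb"))
cv2.imwrite("pics/w1.png",d["wrist"]["frame"][:,:,::-1])
o=get_obs(); print(o["time_s"],o["position"],o["wrist_force"],o["gripper_width"],d["wrist"]["view"])
E
```

```text
[[ 0.97 -0.    0.25]
 [-0.25 -0.    0.97]
 [-0.   -1.   -0.  ]]
0 [-6.61581058e-01  2.42014559e-01  1.76399160e+00 -4.44089210e-16
  1.13558650e+00 -9.12136773e-01]
1 [-6.61581058e-01  2.42014559e-01  1.76399160e+00 -4.44089210e-16
  1.13558650e+00  2.22945588e+00]
4.7167 [ 0.41317537 -0.34173927  0.22021195] [-0.00503009 -0.62750159  0.35798255] 4.7822140360681835e-05 [[ 9.68594919e-01  2.48644070e-01  9.09021243e-05 -3.14896479e-01]
 [ 2.38833322e-01 -9.30478632e-01  2.77791577e-01 -4.57036836e-01]
 [ 6.91558108e-02 -2.69045799e-01 -9.60641365e-01  2.67791161e-01]
 [ 0.00000000e+00  0.00000000e+00  0.00000000e+00  1.00000000e+00]]
```

View pics/w1.png

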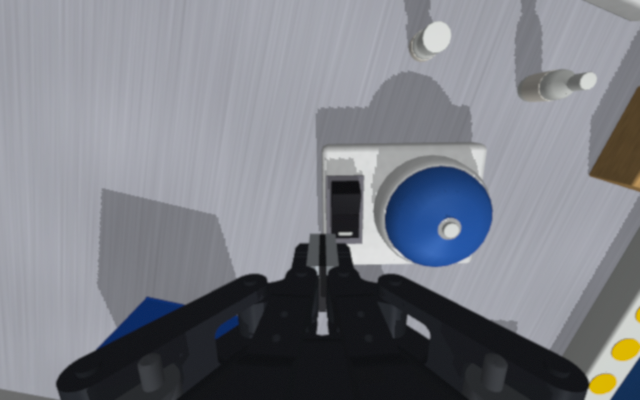

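Wrist view: centrifuge rocker spans about cols 331–361, rows 178–240, with the white bar at (345,234) on its right end. I'll zoom in for exact edges.

```bash
python3 - <<'E'
from h import *; import pickle
d=pickle.load(open("d1.pkl","rb")); f=d["wrist"]["frame"]
a=cv2.resize(f[165:250,315:380],None,fx=7,fy=7,interpolation=cv2.INTER_NEAREST)
a=cv2.convertScaleAbs(a,alpha=2)
cv2.imwrite("pics/w1z.png",a[:,:,::-1])
print(d["wrist"]["intrinsics"])
for uv in[(345,176),(345,181),(345,195),(345,210),(345,234),(345,243)]: print(uv,*[ray(d["wrist"],uv,z).round(4) for z in(.05,.056,.069)])
E
```

```text
[[287.59420894   0.         322.09305205]
 [  0.         287.59420894 197.82269931]
 [  0.           0.           1.        ]]
(345, 176) [ 0.4393 -0.3357  0.05  ] [ 0.4385 -0.3346  0.056 ] [ 0.4368 -0.3323  0.069 ]
(345, 181) [ 0.4409 -0.3416  0.05  ] [ 0.4401 -0.3404  0.056 ] [ 0.4383 -0.3378  0.069 ]
(345, 195) [ 0.4456 -0.3582  0.05  ] [ 0.4447 -0.3567  0.056 ] [ 0.4428 -0.3535  0.069 ]
(345, 210) [ 0.4507 -0.3766  0.05  ] [ 0.4498 -0.3748  0.056 ] [ 0.4476 -0.3708  0.069 ]
(345, 234) [ 0.4593 -0.4072  0.05  ] [ 0.4582 -0.4048  0.056 ] [ 0.4557 -0.3997  0.069 ]
(345, 243) [ 0.4626 -0.419   0.05  ] [ 0.4614 -0.4165  0.056 ] [ 0.4588 -0.4108  0.069 ]
```

View pics/w1z.png

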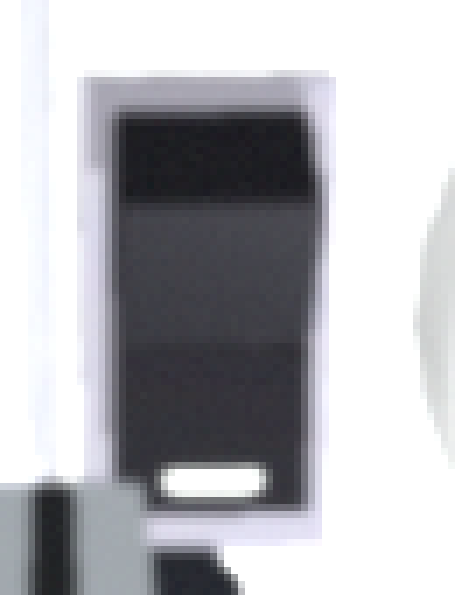

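The zoom shows the raised left end's top edge at row 194.3, the V crease at row 214.3 and the low right end at row 237.9, with the centre at col ~346.

```bash
python3 - <<'E'
from h import *; import pickle
d=pickle.load(open("d1.pkl","rb"))["wrist"]
up=ray(d,(346,194.3),.069);cr=ray(d,(345.7,214.3),.056);lo=ray(d,(345,237.9),.056)
print(up,cr,lo,np.linalg.norm(up-cr),np.linalg.norm(cr-lo))
e=(up-lo)[:2];e/=np.linalg.norm(e);print("e",e)
print("press",cr[:2]+.022*e,up[:2]-.010*e,lo[:2]+.054*e)
# finger tips in the image vs expected
E
```

```text
[ 0.44362989 -0.35241027  0.069     ] [ 0.45205023 -0.37982862  0.056     ] [ 0.45958346 -0.40982355  0.056     ] 0.03149075621727317 0.03092644917845386
e [-0.26772859  0.96349437]
press [ 0.4461602  -0.35863174] [ 0.44630718 -0.36204522] [ 0.44512612 -0.35779485]
```

```bash
python3 - <<'E'
from h import *; import pickle
w=pickle.load(open("d1.pkl","rb"))["wrist"]; d=pickle.load(open("d0.pkl","rb"))
print("bar wrist",ray(w,(345.4,233.9),.056))
for cam,(u,v) in(("top",(469,234)),("side",(384,132))):
    g=d[cam]["frame"][v-14:v+15,u-18:u+19]
    c=cv2.convertScaleAbs(cv2.resize(g,None,fx=10,fy=10,interpolation=cv2.INTER_NEAREST),alpha=1.6); cv2.imwrite(f"pics/{cam}z.png",c[:,:,::-1])
    for q in((.4436,-.3524,.069),(.45205,-.3798,.056),(.4596,-.4098,.056)):
        p=d[cam]["intrinsics"]@(d[cam]["view"]@[*q,1])[:3]; p=p[:2]/p[2]; print(cam,q,p.round(1),"zoom px",((p-[u-18,v-14]+.5)*10).round())
cv2.imwrite("pics/z.png",np.hstack([cv2.imread("pics/topz.png"),cv2.imread("pics/sidez.png")]))
E
```

```text
bar wrist [ 0.45861651 -0.40454946  0.056     ]
top (0.4436, -0.3524, 0.069) [463.2 235.4] zoom px [127. 159.]
top (0.45205, -0.3798, 0.056) [472.2 232.4] zoom px [217. 129.]
top (0.4596, -0.4098, 0.056) [484.7 229.6] zoom px [342. 101.]
side (0.4436, -0.3524, 0.069) [384.9 130.5] zoom px [194. 130.]
side (0.45205, -0.3798, 0.056) [383.6 127.9] zoom px [181. 104.]
side (0.4596, -0.4098, 0.056) [383.4 121.5] zoom px [179.  40.]
```

View pics/z.png

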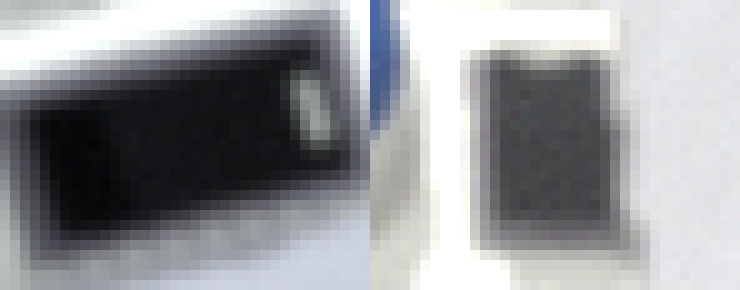

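The top and side views agree with the wrist estimate to about 4 mm, so I'll press the centrifuge with a force-guarded descent.

```bash
cat >> h.py <<'E'
def press(bot,get_obs,p,q,zend=.0575,up=.22):
    bot.reach([*p,.13],q); bot.servo_line([*p,.072+.017],velocity=.1)
    f0=get_obs()["wrist_force"][2]; z=.068
    while True:
        bot.servo_line([*p,z+.017],velocity=.04); o=get_obs(); f=o["wrist_force"][2]-f0
        print("cmd tip %.4f tip %.4f F %.1f t %.2f"%(z,o["position"][2]-.017,f,o["time_s"]))
        if z<=zend or f>20: break
        z-=.0015
    bot.servo_line([*p,up],velocity=.25)
E
python3 - <<'E'
from h import *; import pickle
from workcell import bot, hand, kinematics, get_obs, vision
e=np.array([-.2677,.9635]); p=np.array([.4455,-.359])
press(bot,get_obs,p,quat(e))
bot.reach([.416,-.340,.22],quat(e))
d=vision.read_camera("wrist"); pickle.dump(d,open("d2.pkl","wb"))
a=cv2.resize(d["frame"][150:270,280:420],None,fx=4,fy=4); cv2.imwrite("pics/w2.png",cv2.convertScaleAbs(a,alpha=1.8)[:,:,::-1])
print(get_obs()["time_s"])
E
```

```text
cmd tip 0.0680 tip 0.0683 F -0.5 t 6.00
cmd tip 0.0665 tip 0.0665 F -0.3 t 6.25
cmd tip 0.0650 tip 0.0649 F -0.3 t 6.50
cmd tip 0.0635 tip 0.0634 F 0.1 t 6.75
cmd tip 0.0620 tip 0.0619 F -0.2 t 7.00
cmd tip 0.0605 tip 0.0604 F -0.9 t 7.25
cmd tip 0.0590 tip 0.0589 F -0.0 t 7.50
cmd tip 0.0575 tip 0.0574 F 0.1 t 7.75
8.8
```

View pics/w2.png

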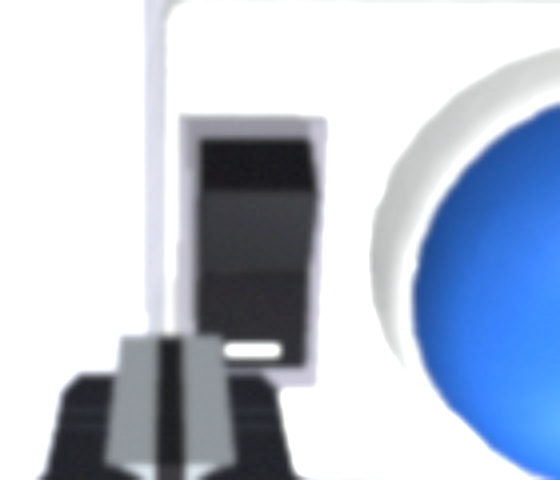

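The centrifuge is still ON: the raised left end is at crop row ~190, and there was no contact force down to a nominal 57 mm. Next I'll check where the fingertips really are in the image.

```bash
python3 - <<'E'
from h import *; import pickle
from workcell import get_obs
o=get_obs(); d=pickle.load(open("d2.pkl","rb")); M=R_.from_quat(o["orientation"]).as_matrix()
V=np.array(d["view"]); print("pos",o["position"],"tool axes\n",M.round(3),"width",o["gripper_width"])
print("cam centre in tool",M.T@(-V[:3,:3].T@V[:3,3]-o["position"]))
pr=lambda q:(lambda p:(p[:2]/p[2]).round(1))(d["intrinsics"]@(V@[*q,1])[:3])
for t in(0,.004,.009,.013,.017):
    print(t,[pr(o["position"]+M@[x,t,z]) for x,z in((-.011,0),(-.011,.008),(-.011,-.008),(.011,0))])
for q in((.4436,-.3524,.069),(.45205,-.3798,.056)): print(pr(q), (pr(q)-[280,150])*4)
E
python3 - <<'E'
import cv2
from workcell import vision
f=vision.read_camera("side")["frame"]; import numpy as np
cv2.imwrite("pics/s2.png",cv2.resize(f[0:220,260:560],None,fx=2.6,fy=2.6)[:,:,::-1])
E
```

```text
pos [ 0.41520866 -0.33939421  0.21837749] tool axes
 [[ 0.268 -0.002  0.964]
 [-0.964  0.002  0.268]
 [-0.002 -1.    -0.001]] width -4.2624361548455715e-05
cam centre in tool [-0.07006576 -0.16375714 -0.00080326]
0 [array([323.7, 216.7]), array([336.9, 216.7]), array([310.5, 216.7]), array([323.6, 249.9])]
0.004 [array([323.7, 214.5]), array([336.6, 214.5]), array([310.7, 214.5]), array([323.6, 247.1])]
0.009 [array([323.6, 211.9]), array([336.3, 211.9]), array([311. , 211.9]), array([323.6, 243.7])]
0.013 [array([323.6, 209.9]), array([336. , 209.9]), array([311.3, 209.9]), array([323.6, 241.1])]
0.017 [array([323.6, 208. ]), array([335.7, 208. ]), array([311.5, 208. ]), array([323.5, 238.7])]
[344.4 198.1] [257.6 192.4]
[343.7 218. ] [254.8 272. ]
```

View pics/s2.png

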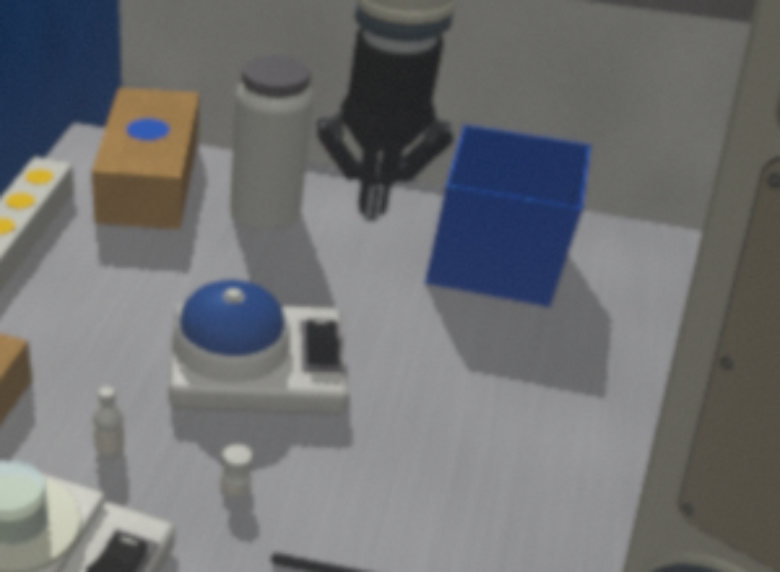

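The fingertip end shows at wrist (322,234) and side (403,83). The wrist projection predicts row 208, so I'll triangulate the tip.

```bash
python3 - <<'E'
from h import *; import pickle
from workcell import get_obs, vision
d={n:vision.read_camera(n) for n in("wrist","side","top")}; pickle.dump(d,open("d3.pkl","wb")); o=get_obs()
M=R_.from_quat(o["orientation"]).as_matrix()
pr=lambda c,q:(lambda p:(p[:2]/p[2]).round(1))(c["intrinsics"]@(c["view"]@[*q,1])[:3])
for t in(-.02,0,.017): print(t,{n:pr(d[n],o["position"]+M@[0,t,0]) for n in d})
def tri(a,ua,b,ub):
    X=cv2.triangulatePoints(a["intrinsics"]@a["view"][:3],b["intrinsics"]@b["view"][:3],np.float64(ua),np.float64(ub)).ravel(); return X[:3]/X[3]
X=tri(d["wrist"],(322.5,233.7),d["side"],(403,83.5)); print(X,M.T@(X-o["position"]),[pr(d[n],X) for n in d])
f=lambda n,u,v,s:cv2.resize(cv2.convertScaleAbs(d[n]["frame"][v-30:v+30,u-30:u+30],alpha=2),None,fx=s,fy=s,interpolation=cv2.INTER_NEAREST)
u,v=pr(d["top"],o["position"]).astype(int)
cv2.imwrite("pics/t3.png",np.hstack([f("wrist",322,234,6),f("side",403,80,6)])[:,:,::-1]); print(u,v)
E
```

```text
-0.02 {'wrist': array([323.1, 247.3]), 'side': array([401.9,  82.2]), 'top': array([496.5, 246.8])}
0 {'wrist': array([323. , 232.9]), 'side': array([400.8,  89.1]), 'top': array([491. , 246.8])}
0.017 {'wrist': array([323. , 222.9]), 'side': array([399.9,  94.7]), 'top': array([486.6, 246.9])}
[ 0.41276551 -0.3316914   0.24161563] [-0.00919942 -0.0221922  -0.00120311] [array([320.9, 233.3]), array([402.8,  83.5]), array([492.6, 248.6])]
491 246
```

View pics/t3.png

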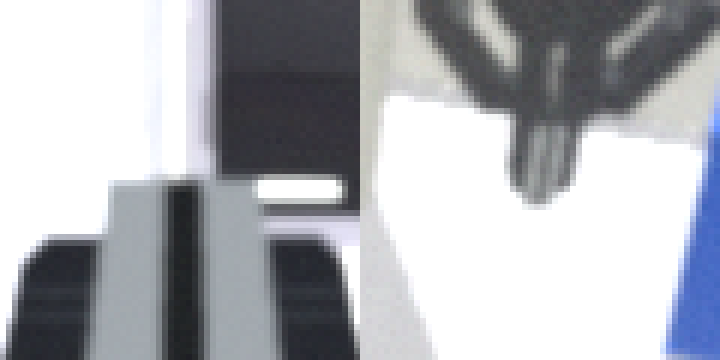

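Triangulation puts the closed fingertips about 22 mm behind the reported TCP, not the stated 17 mm ahead. The in-plane position agrees, and this explains why there was no contact. I'll press again lower, using measured force rather than the stated offset to find contact.

```bash
cat >> h.py <<'E'
def press2(bot,get_obs,p,q,z0=.056,zmin=.026,up=.2):
    bot.reach([*p,.11],q); bot.servo_line([*p,z0],velocity=.12); bot.dwell(.1)
    F0=get_obs()["wrist_force"]; z=z0; zc=None
    while z>zmin:
        z-=.0015; bot.servo_line([*p,z],velocity=.03); o=get_obs(); F=o["wrist_force"]-F0
        print("z %.4f act %.4f F %s t %.2f"%(z,o["position"][2],F.round(1),o["time_s"]))
        if zc is None and F[2]>1.8: zc=z
        if F[2]>9 or np.hypot(F[0],F[1])>8 or(zc and zc-z>.010): break
    bot.servo_line([*p,up],velocity=.25)
E
python3 - <<'E'
from h import *; import pickle
from workcell import bot, hand, kinematics, get_obs, vision
e=np.array([-.2677,.9635]); p=np.array([.4455,-.359])
press2(bot,get_obs,p,quat(e))
d={n:vision.read_camera(n) for n in("wrist","top")}; pickle.dump(d,open("d4.pkl","wb"))
w=d["wrist"]["frame"][130:270,270:430]; a=cv2.resize(w,None,fx=3,fy=3)
cv2.imwrite("pics/w4.png",cv2.convertScaleAbs(a,alpha=1.8)[:,:,::-1])
print(get_obs()["time_s"])
E
```

```text
z 0.0545 act 0.0548 F [-0.2 -0.3 -0.9] t 10.48
z 0.0530 act 0.0529 F [ 0.1 -1.2 -0.9] t 10.73
z 0.0515 act 0.0513 F [-0.9 -0.  -0.1] t 10.98
z 0.0500 act 0.0499 F [-0.5 -0.3 -0.6] t 11.23
z 0.0485 act 0.0484 F [-0.6 -1.  -0.2] t 11.48
z 0.0470 act 0.0472 F [0.1 0.8 2.1] t 11.73
z 0.0455 act 0.0455 F [1.2 0.3 1.6] t 11.98
z 0.0440 act 0.0438 F [0.2 0.1 0.7] t 12.23
z 0.0425 act 0.0422 F [ 0.1  0.  -1.4] t 12.48
z 0.0410 act 0.0408 F [-0.9  0.3  0.3] t 12.73
z 0.0395 act 0.0393 F [-0.5 -0.8 -0.6] t 12.98
z 0.0380 act 0.0379 F [-0.6 -1.3 -1. ] t 13.23
z 0.0365 act 0.0364 F [ 0.6 -0.7  0.2] t 13.48
14.3833
```

View pics/w4.png

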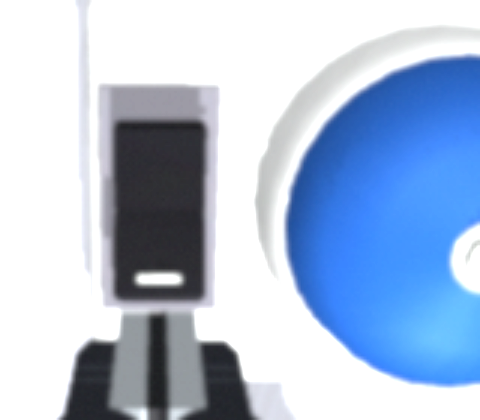

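The centrifuge rocker is now level on its left half and the raised end face is gone, so it's OFF. Contact came at TCP z 0.047 m, as predicted. Next is a close look at the heater.

```bash
python3 - <<'E'
from h import *; import pickle
from workcell import bot, hand, kinematics, get_obs, vision
e=np.array([.141,.99]); c=np.array([.479,.341])
bot.reach([.43,0,.23],quat([0,1])); bot.reach([*(c-.045*e),.2],quat(e))
d=vision.read_camera("wrist"); pickle.dump(d,open("d5.pkl","wb"))
pr=lambda c,q:(lambda p:(p[:2]/p[2]))(c["intrinsics"]@(c["view"]@[*q,1])[:3])
u,v=pr(d,[*c,.06]).astype(int); print(u,v,get_obs()["time_s"])
r0,c0=v-50,u-50
a=cv2.resize(d["frame"][r0:r0+100,c0:c0+100],None,fx=6,fy=6,interpolation=cv2.INTER_NEAREST); print(r0,c0)
cv2.imwrite("pics/w5.png",cv2.convertScaleAbs(a,alpha=2)[:,:,::-1])
E
```

```text
321 137 16.9333
87 271
```

View pics/w5.png

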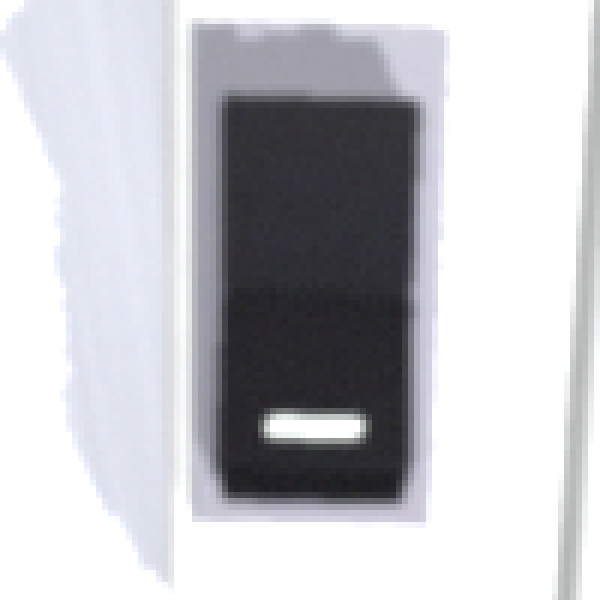

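Heater zoom: low left end at image row 103.3, crease at 136.5, raised right edge at about 165.3, and centre col ~323.5. I'll compute the point and press only if the lengths agree with 64 mm.

```bash
python3 - <<'E'
from h import *; import pickle
from workcell import bot, hand, kinematics, get_obs, vision
d=pickle.load(open("d5.pkl","rb"))
lo=ray(d,(324,103.3),.056);cr=ray(d,(323.5,136.5),.056);up=ray(d,(322.9,165.3),.069)
e=(lo-up)[:2];e/=np.linalg.norm(e)
P=np.array([cr[:2]-.022*e,up[:2]+.010*e,lo[:2]-.054*e]); print(lo,cr,up,"e",e,np.linalg.norm(lo-cr),np.linalg.norm(cr-up),"\n",P)
if np.ptp(P,0).max()>.008: raise SystemExit("disagree")
p=P.mean(0); print(p)
press2(bot,get_obs,p,quat(e),z0=.053)
c=cr[:2]; bot.reach([*(c-.045*e),.2],quat(e))
d=vision.read_camera("wrist"); pickle.dump(d,open("d6.pkl","wb"))
a=cv2.resize(d["frame"][87:187,271:371],None,fx=5,fy=5); cv2.imwrite("pics/w6.png",cv2.convertScaleAbs(a,alpha=2)[:,:,::-1])
top=vision.read_camera("top")["frame"][140:260,120:520]; cv2.imwrite("pics/t6.png",cv2.convertScaleAbs(cv2.resize(top,None,fx=2,fy=2),alpha=1.5)[:,:,::-1])
print(get_obs()["time_s"])
E
```

```text
[0.48659401 0.37433965 0.056     ] [0.48145723 0.34158368 0.056     ] [0.47682321 0.31368607 0.069     ] e [0.15904148 0.9872719 ] 0.033156298976494365 0.031124763091367177 
 [[0.47795832 0.3198637 ]
 [0.47841363 0.32355879]
 [0.47800577 0.32102697]]
[0.47812591 0.32148316]
z 0.0515 act 0.0518 F [-0.8 -0.3  0.5] t 18.37
z 0.0500 act 0.0499 F [ 0.  -0.1 -0.8] t 18.62
z 0.0485 act 0.0484 F [-0.6 -0.2 -0.1] t 18.87
z 0.0470 act 0.0471 F [-0.7 -0.7  1.9] t 19.12
z 0.0455 act 0.0455 F [-1.1 -2.7  2.1] t 19.37
z 0.0440 act 0.0438 F [-0.4 -1.7  0.9] t 19.62
z 0.0425 act 0.0423 F [-0.5 -0.9  0.2] t 19.87
z 0.0410 act 0.0409 F [-0.8 -0.5 -0.7] t 20.12
z 0.0395 act 0.0394 F [-0.9 -0.1 -0.2] t 20.37
z 0.0380 act 0.0379 F [-1.  -0.1 -0.2] t 20.62
z 0.0365 act 0.0364 F [-1.  -0.5 -0.8] t 20.87
22.0167
```

View pics/w6.png

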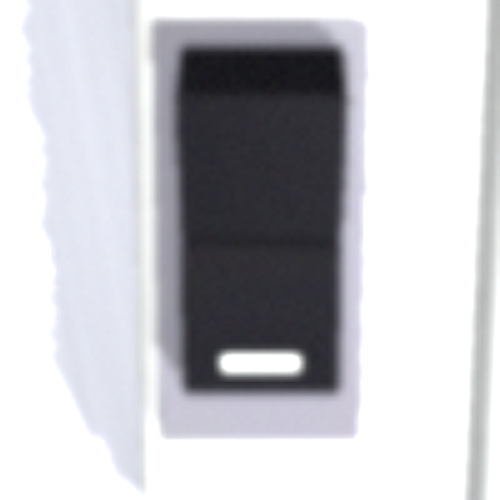

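Heater is ON: the left end now shows its raised end face (rows 50–95) and the bar end is level. One last overview to confirm the stirrer and centrifuge.

View pics/t6.png

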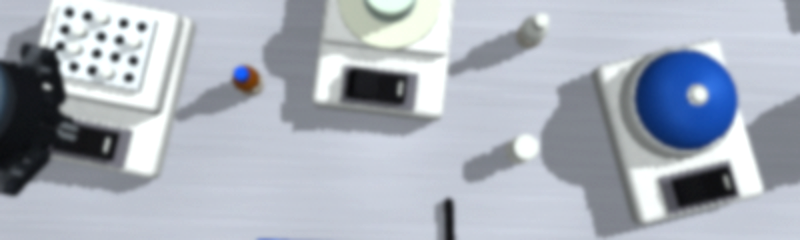

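The overview shows the stirrer at (378,87) and its surroundings undisturbed, and the arm clear above the heater. I'm handing in.

```bash
python3 - <<'E'
from workcell import get_obs, hand_in
o=get_obs(); print(o["time_s"],o["position"],o["wrist_force"].round(1)); print(hand_in())
E
```

```text
22.0167 [0.47386037 0.29693109 0.19873879] [ 0.1 -0.1  0.3]
the job is handed in; nothing more can be done
None
```

I switched the centrifuge off, then the heater on, each with one push on the raised end of its rocker. I handed in at 22.0 s, with the gripper raised to 0.2 m and the wrist force near zero.

**Checks that passed**
- **Rockers:** close-up wrist pictures after each push showed both rockers flipped, the centrifuge with its left half level and the heater with its white-bar end level.
- **Stirrer:** I never touched it, and it looks unchanged in the last top view. I took no close-up of it.

**Checks that disagreed**
- **Fingertip offset:** the first centrifuge press met no contact and moved nothing. Triangulating the closed fingertips from two cameras put them about 22 mm behind the reported TCP, not the stated 17 mm ahead. Contact force at TCP z ≈ 0.047 m on both switches confirmed this.
- **Push force:** sampled peaks were only about 2 N, below the stated 3 to 4 N, and I stopped before the hard stop. The pictures, not the force, are my evidence that both rockers snapped over.

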